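# Fit the vented double lid to a desiccant jar and take off its dust cap

## Task

Put the double lid (vented lid with its dust cap on) that stands on the bench onto the open desiccant jar: lower it into the neck and, without dropping it, press through the stiff give of the cartridge inside until you feel the lid's collar come hard down on the rim, fully home. Then lift the dust cap alone off the lid, leaving the vented lid seated and undisturbed, and finish still holding the cap in the gripper, level and about a hand's breadth (80 mm) straight above the lid. Leave the jar standing where it is and do not disturb the other things on the bench.

Things in the scene. Friction and masses are not known exactly. Their poses are not given: they have to be found in the camera images.
- jar: the open desiccant jar, loose, 0.5 to 0.7 kg: aluminium, round body 84 mm across and 56 mm tall, above it an open neck 50 mm outside, 44 mm inside, its rim 85 mm above the bench; origin at the centre of its underside, z up. A white cartridge stands in the neck (see jar_rim)
- jar_rim (a point): centre of the jar's open mouth, level with the rim, 85 mm above its origin. The cartridge's top starts 4 to 11 mm below the rim (not told how much), 5 to 12 mm too high, so it stops the lid's plug before the collar is home. Push fit: it slides down at about 8 N and stays where pushed; then the collar meets the rim, a hard stop
- lid: the vented inner lid, round, grey, about 90 g, standing on its plug. From below: plug 41 mm across, 16 mm long, foot chamfered 3 by 5 mm, 1.5 mm free all round in the neck; knurled collar 60 mm across, 16 to 28 mm up; vented boss 38 mm across, 28 to 44 mm up, under the cap. Origin at the centre of the plug's foot, z up
- lid_collar (a point): centre of the collar's underside, 16 mm above the lid's origin; meets point jar_rim when the lid is home. The collar stands out 5 mm all round beyond the cap above and the jar's neck below, so the whole double lid can be carried by the collar
- cap: the dust cap, grey plastic, about 50 g: plain round cap 50 mm across, 28 mm tall, its skirt (42 mm inside) loose over the lid's boss by 16 mm, resting by its own weight on the collar's top; nothing else holds it. Origin at the centre of its open underside, 28 mm above the lid's origin while on; z up
- closed_jar: a finished jar of the very same kind, its lid and dust cap already on (125 mm tall, one piece, 0.65 kg); origin at the centre of its underside. Leave alone
- calipers: digital calipers lying flat, 225 mm long, 18 mm high; origin under the middle. Leave alone
- scraper: a spatula-like print scraper lying flat, 280 mm long, blade 65 mm wide; origin under its shank, midway along it. Leave alone
- glue_stick: upright glue stick, 31 mm across, 96 mm tall; origin at the centre of its underside. Leave alone
- nozzle_tin: flat round steel tin, 61 mm across, 22 mm tall; origin at the centre of its underside. Leave alone
- print_head: small printed pointed mask, 66 mm across, 83 mm tall; origin at the centre of its underside. Leave alone
- spool: spool of filament lying flat, 200 mm across, 66 mm high; origin at the centre of its underside. Leave alone
Mind the look-alikes: they are no part of the job. Leave any orange look-alike of the cap alone. Leave any red look-alike of the lid alone.

How it is judged (in metres and radians):
On the way, in this order (a step that is already met when the one before it is completed fails the run):
1. the double lid, cap still on, is pressed fully home on the open jar: collar within 2 mm of the rim (z of lid_collar in the frame of jar_rim between -0.004 and 0.002 m and horizontal distance between lid_collar and jar_rim below 0.004 m and angle between the z axis of lid and the z axis of jar, either way round below 0.06 rad and z of cap in the frame of lid between 0.024 and 0.031 m and horizontal distance between cap and lid below 0.006 m), for 0.2 s.
2. the cap is lifted clear, held in the fingers, with the vented lid still home (z of lid_collar in the frame of jar_rim between -0.004 and 0.002 m and horizontal distance between lid_collar and jar_rim below 0.004 m and angle between the z axis of lid and the z axis of jar, either way round below 0.06 rad and z of cap in the frame of lid above 0.078 m and horizontal distance between cap and lid below 0.06 m and contact force between the fingers and cap above 1 N), for 0.2 s.
At the end, for the whole second after the job is handed in: Lid home on the jar: collar within 2 mm of the rim, 4 mm of centre, 3 degrees; fingers off it. Cap held still by the fingers alone, 50 to 180 mm above the collar, within 60 mm of straight above, level within 15 degrees. Jar upright, within 50 mm of its start (all of step 2 and z of cap in the frame of lid below 0.21 m and angle between cap's own z axis and vertical below 0.26 rad and linear speed of cap below 0.03 m/s and contact force between each of cap, the fingers and lid below 0.05 N and contact force between cap and jar below 0.05 N and angle between jar's own z axis and vertical below 0.05 rad and distance of jar from where it was at the start of the episode below 0.05 m); the arm keeps its last pose, push and grip.
It fails at once if the cap comes off (more than 6 mm up) while the vented lid is not home on the jar (not (z of cap in the frame of lid below 0.034 m and horizontal distance between cap and lid below 0.01 m) and not (z of lid_collar in the frame of jar_rim below 0.003 m and horizontal distance between lid_collar and jar_rim below 0.004 m)).
It fails at once if the lid is dropped (linear speed of lid above 0.5 m/s and contact force between the fingers and lid below 0.01 N and contact force between the fingers and cap below 0.01 N).
It fails at once if the jar is tipped or shoved more than 50 mm (angle between jar's own z axis and vertical above 0.25 rad or distance of jar from where it was at the start of the episode above 0.05 m).
It fails at once if a bystander is moved more than 30 mm (distance of any of closed_jar, calipers, scraper, glue_stick, nozzle_tin, print_head, spool from where it was at the start of the episode above 0.03 m).
It also fails if it takes over 48 s, if anything falls off the work surface, if the arm or the gripper's body presses on something with over 40 N, if the wrist force passes 120 N, or if a joint passes its speed limit or range.

## Robot

A 6-joint arm with a two-finger parallel gripper is mounted at the origin on the work surface. World frame = base frame: x ahead of the robot, y to its left, z up, the work surface at z = 0. Lengths are in mm, angles in degrees, forces in N, time in s.
With the tool pointing down it reaches from about 350 to 850 mm from the base axis. Payload 8.1 kg.
Tool frame: the origin (TCP) lies between the finger pads; the fingertips stand 22 mm ahead of it and the grasp point (between the pads) lies 3 mm ahead of it; z points along the fingers, y is the direction in which the jaws open and shut (so a half turn about z gives the same grasp; the last joint's range is limited). The gripper opens to 85 mm and grips with 20 to 120 N. Pads are 22 mm wide; open, the fingers measure 114 mm over their backs; the gripper's body (76 mm by 85 mm) begins 54 mm behind the grasp point. The pads swing forward as they close: fully open they stand 13 mm farther back than shut.
Start: joints at [71.769, 7.471, 85.268, -0, 87.261, -4.893], TCP at [138.399, 583.825, 253.292] pointing down, gripper open.
Joint ranges: [-169.43, 169.43], [-51.17, 129.36], [1.28, 143.12], [-76.62, 256.62], [0, 156.53], [-152.29, 152.29]. Speed limits (degrees/s): [136.94, 136.94, 159.86, 180, 180, 180].

## Interface

Orientations are given as [roll, pitch, yaw] about the fixed x, y, z axes, in that order (R = Rz(yaw) Ry(pitch) Rx(roll)).
In Python, from bench import r gives the robot as it stands.
- The arm moves only by the tool drive_tool, never from a script. Its argument "moves" is a list of rows, each a list of 2 entries, a list of its own where there are three numbers: the shift along the world's x, y, z in mm, then the turn about the world's z in degrees. A call has exactly 8 rows; each row is the pose to reach, as a shift and turn from the pose commanded when the call began; what a row does not reach only later rows make up. A row lasts 1/12 s, in which the tool goes at most 41.7 mm and 7.16 degrees, less where a joint would pass 70% of its speed; a pose out of reach is approached as far as the arm can. A call with a gripper value outside its range is refused whole. "fingers" is the finger opening in mm, from 0 to 85.4, set as the call begins (left out, the last holds). The fingers move at their own pace and stop on an object; "squeeze" is the grip in N (left out, the last holds). Time passes only in rows, so rows that repeat a pose let the fingers close, or fill a call up. It gives the time, the measured TCP pose, the force and the opening at its end, in the units of the state.
- r.sense(): the state, without advancing time (a new reading comes with each control period).
- r.snapshot(name): name is "scene" or "top" or "wrist"; returns a dict with "pixels" (480x640x3 uint8, red, green, blue), "camera_matrix" (3x3 intrinsics, pixels), "xyz" and "orientation" of the camera in the world. Camera axes: x right, y down, z forward; pixel columns grow to the right and rows downward; lengths in mm; the calibration is good to about 2 mm. The wrist camera is an equidistant fisheye: a pixel r from the principal point sees the ray r / f radians off the axis. A picture is of the moment at which its call begins. There is no depth.
- r.hand_in(): hands the job in, once; it reports no verdict.
The state is a dict: "time": time; "joint_pos": joint angles; "qd": joint speeds; "joint_efforts": joint torques, N m; "tool_pos": TCP position; "tcp_rot": TCP orientation; "ft_force": force on the tool from outside, world axes, zero at the start; "wrist_torque": the same for the moment, N m; "finger_gap": finger opening in mm.
Only numpy, scipy, OpenCV 4.12 (cv2) and the standard library are available. Lean on these libraries where they do the work, as an engineer would, in place of code of your own. Each camera call takes 0.05 s, during which the arm holds its last target.

## Working session

There is one attempt and no reset: what is moved stays moved. The work goes in short steps, Python scripts to look and compute and a tool call to move; the robot and the scene stay as the last step left them, time stands still between calls to the robot, and variables do not carry over. Pictures are saved under pics/ and viewed, and the job is handed in when it is done.

Besides the shell and the picture viewer there is one more tool, called after "Emit:" in YAML: its name, and indented under it one key for each argument. drive_tool: Moves the arm, as the interface text tells. Its arguments: {"type":"object","properties":{"moves":{"type":"array","items":{"type":"array"}},"fingers":{"type":"number"},"squeeze":{"type":"number"}},"required":["moves"]}

```bash
ls; mkdir -p pics; python3 - <<'E'
from bench import r
import cv2,pickle
print(r.sense())
for n in("scene","top","wrist"):
    s=r.snapshot(n); cv2.imwrite(f"pics/{n}0.png",s["pixels"][:,:,::-1]); pickle.dump(s,open(f"{n}0.pkl","wb"))
    print(n,s["camera_matrix"],s["xyz"],s["orientation"])
E
```

```text
pics
{'time': 0.0, 'joint_pos': array([ 7.17681620e+01,  7.51472935e+00,  8.53304558e+01,  1.66086654e-03,
        8.72632619e+01, -4.89330289e+00]), 'qd': array([ 0.06246165,  0.03611696,  0.00338105, -0.05442929,  0.01816786,
       -0.02583971]), 'joint_efforts': array([ 1.04425057e-03, -5.69403827e+01, -5.00541973e+01,  6.04860520e-05,
        1.52332813e-02,  1.53094241e-06]), 'tool_pos': array([138.22837696, 583.3197162 , 252.2370883 ]), 'tcp_rot': array([-1.79892090e+02, -1.09033513e-02,  1.66661374e+02]), 'ft_force': array([-0.60830951,  0.26211321,  0.27937684]), 'wrist_torque': array([-0.04581524,  0.03713211,  0.00962583]), 'finger_gap': 85.4641431644781}
scene [[582.0484446    0.         328.56561533]
 [  0.         582.0484446  249.0012859 ]
 [  0.           0.           1.        ]] [1113.02071245 -661.18048254  682.3177207 ] [-123.33336735   -0.62910319   38.08683778]
top [[568.9758944    0.         320.63053623]
 [  0.         568.9758944  235.69444426]
 [  0.           0.           1.        ]] [ 380.28984552   70.89163376 1282.60857081] [-1.73336321e+02  1.41734166e-01 -9.13091652e+01]
wrist [[371.64829954   0.         317.20873188]
 [  0.         371.64829954 244.75025369]
 [  0.           0.           1.        ]] [ 58.9364242  602.24905726 372.99417232] [161.82220573   0.16602464  76.644236  ]
```

View pics/scene0.png

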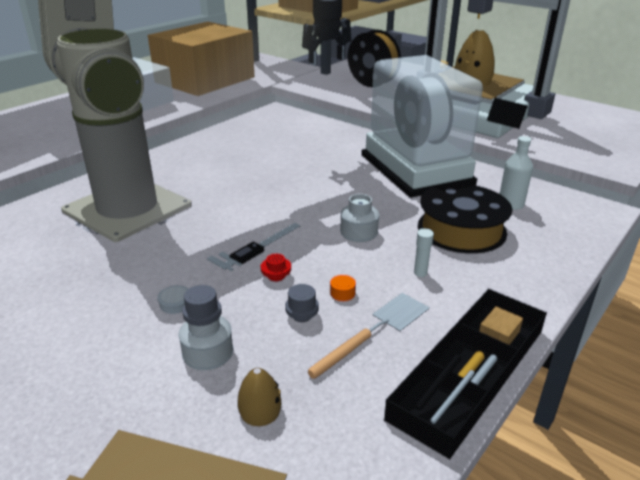

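View pics/top0.png

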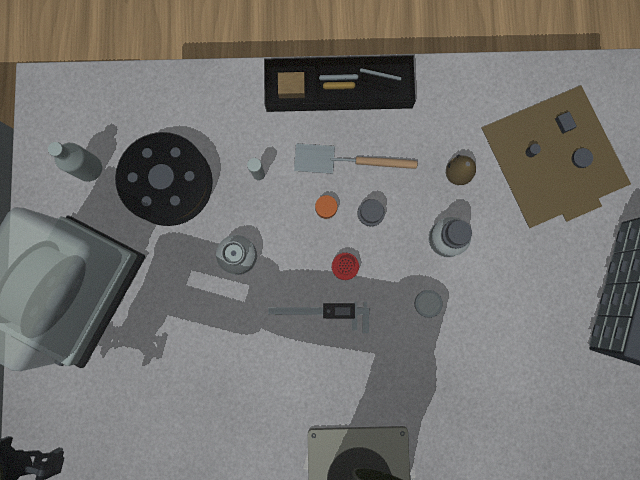

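View pics/wrist0.png

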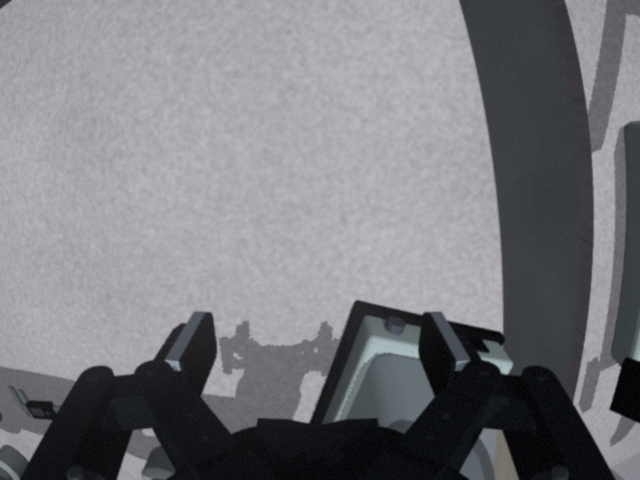

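Candidates: the double lid is the grey one at scene (302,303) / top (372,211). Not to be taken for it:
- red lid at scene (276,266) / top (345,265)
- orange cap at scene (343,288) / top (327,206)
- closed jar's grey cap at scene (202,300) / top (456,234)
- nozzle tin at scene (176,298) / top (428,304)

The target jar is the open one, at scene (359,219) / top (236,253).

```bash
cat > h.py <<'E'
import numpy as np,cv2,pickle
from scipy.spatial.transform import Rotation as R
def rot(s): return R.from_euler('xyz',s["orientation"],degrees=True).as_matrix()
def ray(s,u,v,fish=False):
    K=s["camera_matrix"]; x=(u-K[0,2])/K[0,0]; y=(v-K[1,2])/K[1,1]
    if fish:
        t=np.hypot(x,y); d=np.array([x/t*np.sin(t),y/t*np.sin(t),np.cos(t)]) if t>0 else np.array([0,0,1.])
    else: d=np.array([x,y,1.])
    return np.array(s["xyz"]),rot(s)@d
def plane(s,u,v,z,fish=False):
    o,d=ray(s,u,v,fish); return o+d*(z-o[2])/d[2]
def proj(s,P,fish=False):
    K=s["camera_matrix"]; p=rot(s).T@(np.array(P,float)-s["xyz"])
    if fish:
        h=np.hypot(p[0],p[1]); t=np.arctan2(h,p[2]); q=p[:2]/h*t
    else: q=p[:2]/p[2]
    return K[0,0]*q[0]+K[0,2],K[1,1]*q[1]+K[1,2]
def load(n): return pickle.load(open(n,"rb"))
def crop(s,x,y,w,h,k,out):
    c=s["pixels"][y:y+h,x:x+w,::-1]; cv2.imwrite(out,cv2.resize(c,None,fx=k,fy=k,interpolation=cv2.INTER_CUBIC))
E
python3 - <<'E'
from h import *
t=load("top0.pkl");s=load("scene0.pkl")
a=[(t,342,181,60,60),(t,206,223,60,60),(s,272,273,60,60),(s,329,189,60,60)]
ims=[cv2.resize(i["pixels"][y:y+h,x:x+w,::-1],(390,290) if 0 else (290,290),interpolation=cv2.INTER_CUBIC) for i,x,y,w,h in a]
cv2.imwrite("pics/crops.png",np.vstack([np.hstack(ims[:2]),np.hstack(ims[2:])]))
E
```

```text
(no output)
```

View pics/crops.png

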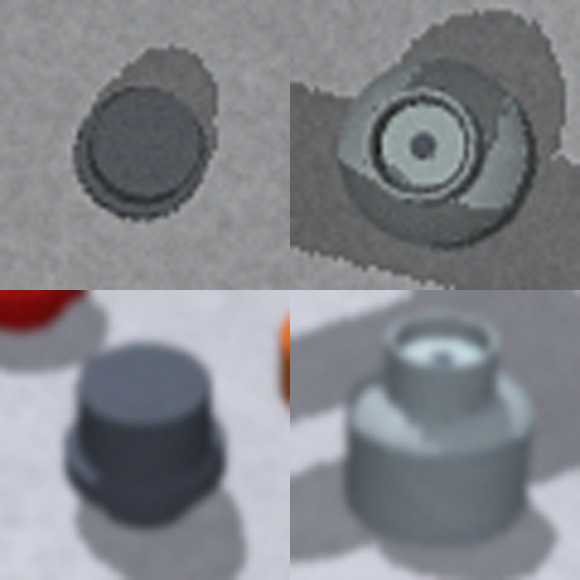

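```bash
python3 - <<'E'
from h import *
t=load("top0.pkl");s=load("scene0.pkl")
for n,a,b,z in(("lid",(371.7,209.7),(301.5,291.9),56),("jar",(233.4,252.5),(359.7,199.5),85)):
    print(n,plane(t,*a,z),plane(s,*b,z))
    o1,d1=ray(t,*a);o2,d2=ray(s,*b)
    l=np.linalg.lstsq(np.c_[d1,-d2],o2-o1,rcond=None)[0];print(o1+d1*l[0],o2+d2*l[1])
for n,p,z in(("red",(345,265),28),("orange",(327,206),28),("closed",(456,234),125),("glue",(254,163),96),("tin",(428,304),22),("head",(461,168),40)):print(n,plane(t,*p,z)[:2])
E
```

```text
lid [578.13106734 -42.03943475  56.        ] [578.72403855 -45.50238869  56.        ]
[578.43542658 -42.21316808  54.1129835 ] [577.02470555 -43.54422171  54.00799364]
jar [488.76524395 255.71558415  85.        ] [490.53822064 252.11407733  85.        ]
[488.949798   256.03003342  82.96245486] [488.25781367 255.45984739  82.81178183]
red [460.56912598  18.37543761]
orange [593.32908951  54.89684692]
closed [ 512.64308077 -206.56384214]
glue [678.24929731 209.12260778]
tin [ 370.96760235 -161.92012821]
head [ 670.09706841 -245.53940747]
```

The crops show the grey cap on its wider collar (the double lid) and the open jar with the white cartridge in its neck. The lid is at about (578,-43) and the jar at about (489,255). I'll go up first to clear the dryer, then across to above the lid, turning the jaws to lie along x.

Emit:
drive_tool:
  moves:
    - [[0, 0, 35], 0]
    - [[0, 0, 70], 0]
    - [[0, 0, 105], -4]
    - [[8, -8, 135], -10]
    - [[30, -30, 150], -17]
    - [[52, -62, 150], -24]
    - [[74, -94, 150], -31]
    - [[96, -126, 150], -38]
  fingers: 85
  squeeze: 80

```text
time: 0.82
tool_pos: [234.9, 456.6, 403.3]
tcp_rot: [180.0, 0.0, 128.4]
ft_force: [1.0, -0.2, -0.6]
finger_gap: 84.9
```

Emit:
drive_tool:
  moves:
    - [[23, -32, 0], -6]
    - [[46, -64, 0], -12]
    - [[69, -96, 0], -18]
    - [[92, -128, 0], -24]
    - [[115, -160, 0], -30]
    - [[138, -192, 0], -36]
    - [[161, -224, 0], -38]
    - [[184, -256, -10], -38]

```text
time: 1.48
tool_pos: [419.5, 200.2, 395.1]
tcp_rot: [179.8, -0.1, 90.5]
ft_force: [1.7, -0.4, 0.0]
finger_gap: 84.9
```

Emit:
drive_tool:
  moves:
    - [[23, -32, -15], 0]
    - [[46, -64, -30], 0]
    - [[69, -96, -50], 0]
    - [[92, -128, -70], 0]
    - [[115, -160, -90], 0]
    - [[135, -192, -110], 0]
    - [[150, -220, -130], 0]
    - [[160, -244, -150], 0]

```text
time: 2.15
tool_pos: [579.4, -44.4, 242.2]
tcp_rot: [180.0, 0.0, 90.6]
ft_force: [0.9, 0.8, -0.6]
finger_gap: 85.1
```

```bash
python3 - <<'E'
from h import *
from bench import r
s=r.snapshot("wrist");pickle.dump(s,open("w1.pkl","wb"));cv2.imwrite("pics/w1.png",s["pixels"][:,:,::-1])
print(s["xyz"],r.sense()["tool_pos"]); 
for P in([578,-43,0],[578,-43,56],[578,-43,28]):print(proj(s,P,True))
E
```

```text
[576.89861018  35.86425659 362.85509218] [578.11359086 -48.62593681 235.86616351]
(np.float64(317.1915129509647), np.float64(205.94688531119382))
(np.float64(317.23911831946754), np.float64(219.9028227210354))
(np.float64(317.21344380964524), np.float64(212.3721673259422))
```

View pics/w1.png

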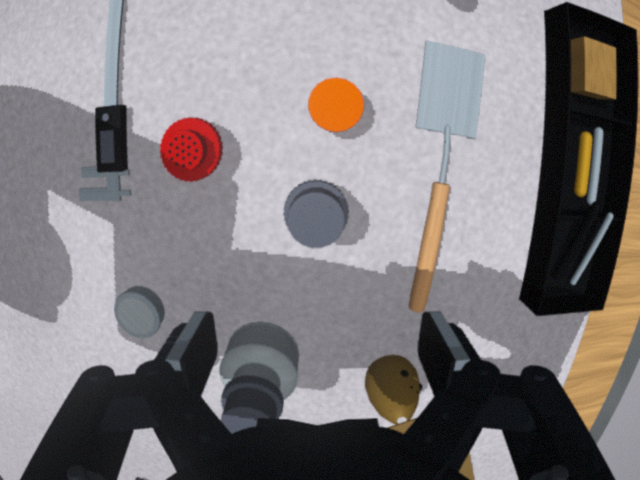

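The wrist view shows the grey double lid at (316,214), the red lid at (190,149) and the orange cap at (336,104).

```bash
python3 - <<'E'
from h import *
from bench import r
a=r.sense();print(a["time"],a["tool_pos"],a["tcp_rot"],a["qd"])
w=load("w1.pkl")
crop(w,270,165,100,100,6,"pics/w1c.png")
im=w["pixels"].astype(int); 
m=((im[:,:,2]-im[:,:,0]>8)&(im.sum(2)<330)).astype(np.uint8)
n,l,st,c=cv2.connectedComponentsWithStats(m)
i=l[214,316];print(st[i],c[i])
E
```

```text
2.2 [578.11359086 -48.62593681 235.86616351] [-1.79624363e+02  9.93042364e-02  9.04762832e+01] [ 3.2412069  -1.55961164  2.9547054   0.38196968  5.11967715  5.59598343]
[     0      0    640    480 298109] [319.81923726 237.1577678 ]
```

View pics/w1c.png

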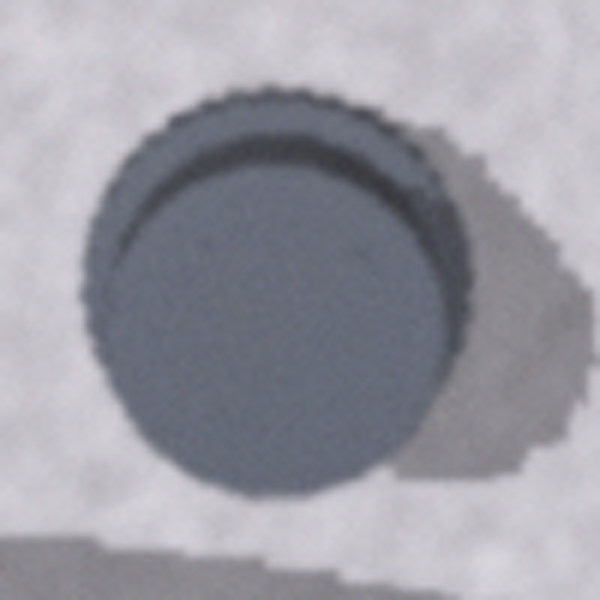

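Emit:
drive_tool:
  moves:
    - [[-1, 0, -20], 0]
    - [[-1, 0, -45], 0]
    - [[-1, 0, -70], 0]
    - [[-1, 0, -95], 0]
    - [[-1, 0, -115], 0]
    - [[-1, 0, -130], 0]
    - [[-1, 0, -138], 0]
    - [[-1, 0, -140], 0]

```text
time: 2.87
tool_pos: [575.9, -41.9, 101.1]
tcp_rot: [-179.8, -0.0, 90.7]
ft_force: [0.0, 0.8, -0.7]
finger_gap: 85.1
```

```bash
python3 - <<'E'
from h import *
from bench import r
s=r.snapshot("wrist");pickle.dump(s,open("w2.pkl","wb"));cv2.imwrite("pics/w2.png",s["pixels"][:,:,::-1])
print(s["xyz"],r.sense()["tool_pos"]); 
for P in([577,-42.5,56],[577,-42.5,28]):print(proj(s,P,True))
E
```

```text
[573.88827991  38.23326743 221.77251869] [576.588867   -41.98446463 102.10872456]
(np.float64(322.82195989990527), np.float64(295.22407081677727))
(np.float64(322.3007789201664), np.float64(273.50161746095523))
```

View pics/w2.png

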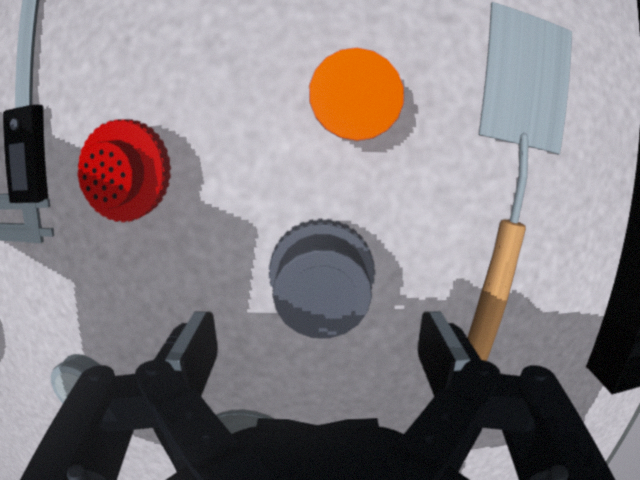

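The cap top is at (322,294), where I predicted (323,295), so the position holds. I'll descend and grip the collar.

Emit:
drive_tool:
  moves:
    - [[0, 0, -15], 0]
    - [[0, 0, -30], 0]
    - [[0, 0, -45], 0]
    - [[0, 0, -58], 0]
    - [[0, 0, -68], 0]
    - [[0, 0, -75], 0]
    - [[0, 0, -78], 0]
    - [[0, 0, -78], 0]

```text
time: 3.58
tool_pos: [577.2, -42.1, 24.9]
tcp_rot: [-180.0, -0.0, 90.7]
ft_force: [-0.4, -0.1, -0.7]
finger_gap: 85.1
```

Emit:
drive_tool:
  moves:
    - [[0, 0, 0], 0]
    - [[0, 0, 0], 0]
    - [[0, 0, 0], 0]
    - [[0, 0, 0], 0]
    - [[0, 0, 0], 0]
    - [[0, 0, 0], 0]
    - [[0, 0, 0], 0]
    - [[0, 0, 0], 0]
  fingers: 50
  squeeze: 60

```text
time: 4.25
tool_pos: [578.5, -42.3, 26.8]
tcp_rot: [179.9, 0.0, 90.7]
ft_force: [-1.4, 0.2, 6.2]
finger_gap: 57.8
```

```bash
python3 - <<'E'
from h import *
from bench import r
a=r.sense();print(a["tool_pos"],a["ft_force"],a["finger_gap"])
s=r.snapshot("wrist");pickle.dump(s,open("w3.pkl","wb"));cv2.imwrite("pics/w3.png",s["pixels"][:,:,::-1])
s=r.snapshot("scene");crop(s,232,233,140,120,5,"pics/s3.png")
E
```

```text
[578.51813759 -42.33951097  26.79604974] [-1.36070013  0.17540772  6.18435613] 57.837689509468866
```

View pics/w3.png

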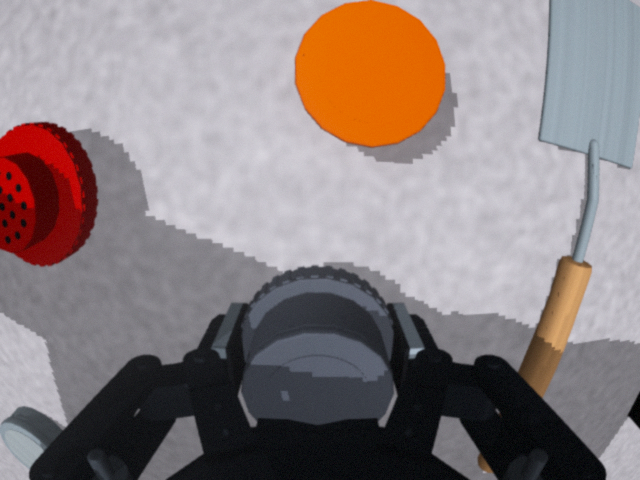

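View pics/s3.png

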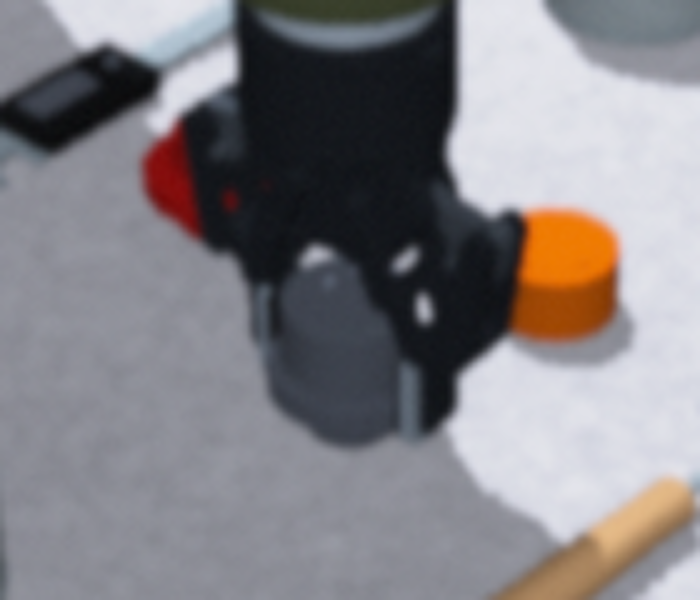

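Both pads are on the collar with the cap untouched. The gap reads 57.8 mm for a 60 mm collar. I'll lift gently and check.

Emit:
drive_tool:
  moves:
    - [[0, 0, 2], 0]
    - [[0, 0, 4], 0]
    - [[0, 0, 8], 0]
    - [[0, 0, 14], 0]
    - [[0, 0, 22], 0]
    - [[0, 0, 30], 0]
    - [[0, 0, 36], 0]
    - [[0, 0, 38], 0]
  squeeze: 80

```text
time: 5.02
tool_pos: [578.5, -42.4, 65.3]
tcp_rot: [179.9, 0.0, 90.7]
ft_force: [0.3, -0.6, -0.7]
finger_gap: 57.5
```

```bash
python3 - <<'E'
from h import *
from bench import r
a=r.sense();print(a["tool_pos"],a["tcp_rot"],a["ft_force"],a["finger_gap"])
s=r.snapshot("wrist");pickle.dump(s,open("w4.pkl","wb"));cv2.imwrite("pics/w4.png",s["pixels"][:,:,::-1])
s=r.snapshot("scene");crop(s,232,213,140,120,5,"pics/s4.png")
E
```

```text
[578.49322445 -42.37046186  65.28308324] [1.79853107e+02 2.59228593e-02 9.06589965e+01] [ 0.29143276 -0.56399878 -0.71421937] 57.54878088429467
```

View pics/w4.png

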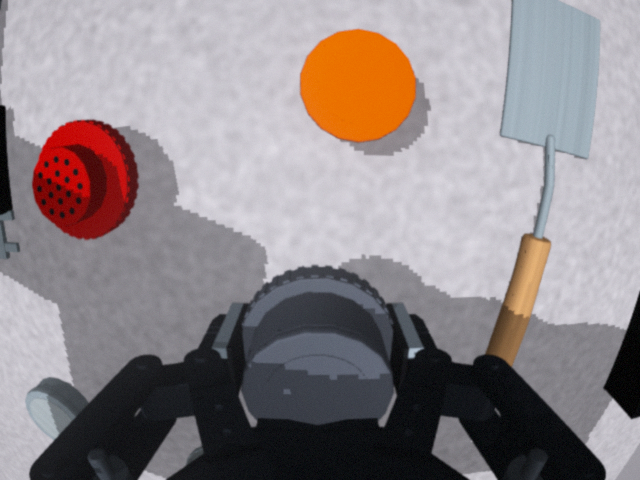

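View pics/s4.png

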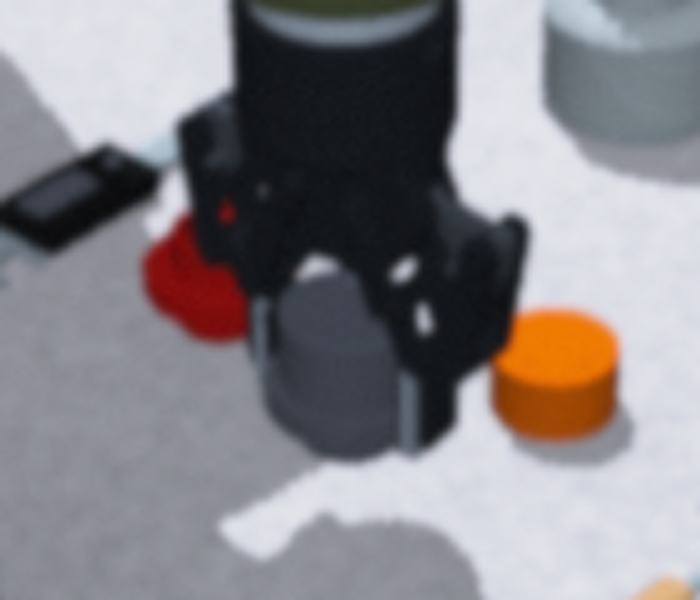

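The lid is up, level and unslipped. I'll carry it to above the jar.

Emit:
drive_tool:
  moves:
    - [[0, 0, 15], 0]
    - [[0, 0, 35], 0]
    - [[0, 0, 60], 0]
    - [[-2, 5, 85], 0]
    - [[-5, 15, 105], 0]
    - [[-10, 33, 118], 0]
    - [[-17, 57, 120], 0]
    - [[-25, 84, 120], 0]

```text
time: 5.78
tool_pos: [553.1, 41.9, 184.8]
tcp_rot: [179.8, 0.0, 90.6]
ft_force: [0.4, -0.2, -1.0]
finger_gap: 57.5
```

Emit:
drive_tool:
  moves:
    - [[-8, 27, 0], 0]
    - [[-17, 57, 0], 0]
    - [[-26, 87, 0], 0]
    - [[-35, 117, 0], 0]
    - [[-44, 147, 0], 0]
    - [[-52, 174, 0], 0]
    - [[-58, 194, 0], 0]
    - [[-62, 207, 0], 0]

```text
time: 6.45
tool_pos: [489.2, 250.8, 182.8]
tcp_rot: [-179.9, -0.0, 90.8]
ft_force: [-0.1, -0.1, -1.4]
finger_gap: 57.5
```

Emit:
drive_tool:
  moves:
    - [[-2, 6, 0], 0]
    - [[-2, 6, 0], 0]
    - [[-2, 6, 0], 0]
    - [[-2, 6, 0], 0]
    - [[-2, 6, -5], 0]
    - [[-2, 6, -10], 0]
    - [[-2, 6, -15], 0]
    - [[-2, 6, -15], 0]

```text
time: 7.12
tool_pos: [487.7, 254.0, 166.4]
tcp_rot: [-179.9, 0.1, 90.6]
ft_force: [-0.4, 0.9, -1.9]
finger_gap: 57.2
```

```bash
python3 - <<'E'
from h import *
from bench import r
a=r.sense();print(a["time"],a["tool_pos"],a["tcp_rot"],a["ft_force"],a["finger_gap"])
for n in("wrist","scene","top"):
    s=r.snapshot(n);pickle.dump(s,open(n[0]+"5.pkl","wb"));
    if n=="wrist": cv2.imwrite("pics/w5.png",s["pixels"][:,:,::-1])
    if n=="scene": crop(s,299,129,120,120,5,"pics/s5.png")
E
```

```text
7.1167 [487.71957145 253.98261285 166.43209709] [-1.79865681e+02  5.67394190e-02  9.06198339e+01] [-0.35709269  0.9431762  -1.85456037] 57.17136950796306
```

View pics/w5.png

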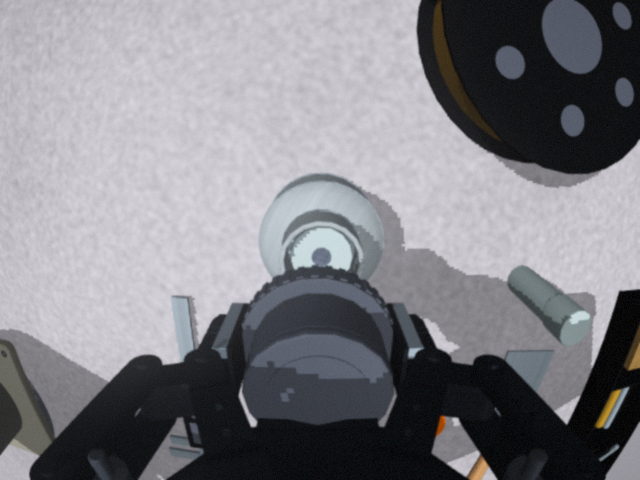

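View pics/s5.png

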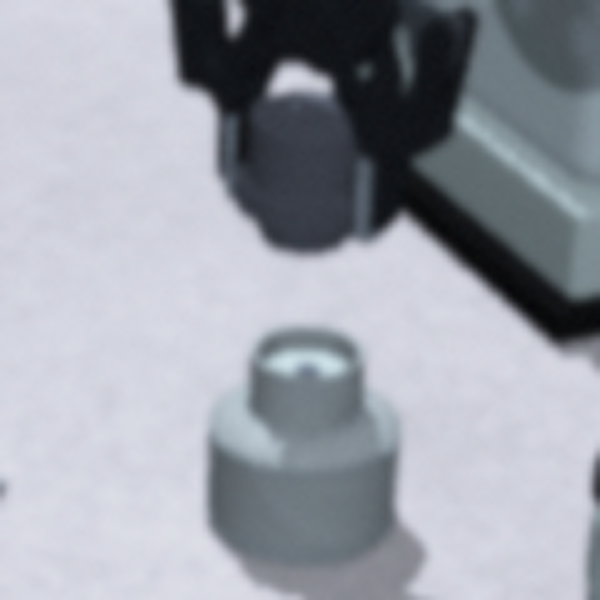

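```bash
python3 - <<'E'
from h import *
w=load("w5.pkl");s=load("s5.pkl")
crop(w,250,165,140,115,5,"pics/w5c.png")
print(w["xyz"],w["orientation"])
for P in([489,255,85],[489,255,0]):print(P,proj(w,P,True),proj(s,P))
for z in(167.6,139.6,144):print(z,proj(w,(488.2,254.3,z),True),proj(s,(489,255,z)))
E
```

```text
[485.56619253 334.31605289 286.982398  ] [1.61712198e+02 1.25441640e-01 6.00439072e-01]
[489, 255, 85] (np.float64(322.42539864683374), np.float64(265.2455921969193)) (np.float64(359.8976320763379), np.float64(198.78668973751348))
[489, 255, 0] (np.float64(321.2428691218537), np.float64(226.3818920742936)) (np.float64(358.35343993969286), np.float64(232.39943245222423))
167.6 (np.float64(322.59193416434755), np.float64(345.62625687593174)) (np.float64(361.51268312740956), np.float64(163.6315466937608))
139.6 (np.float64(321.9265556361506), np.float64(311.0259223592972)) (np.float64(360.9517751803858), np.float64(175.84094347964736))
144 (np.float64(322.019325365809), np.float64(315.78846998371966)) (np.float64(361.0389812140759), np.float64(173.94271209766248))
```

View pics/w5c.png

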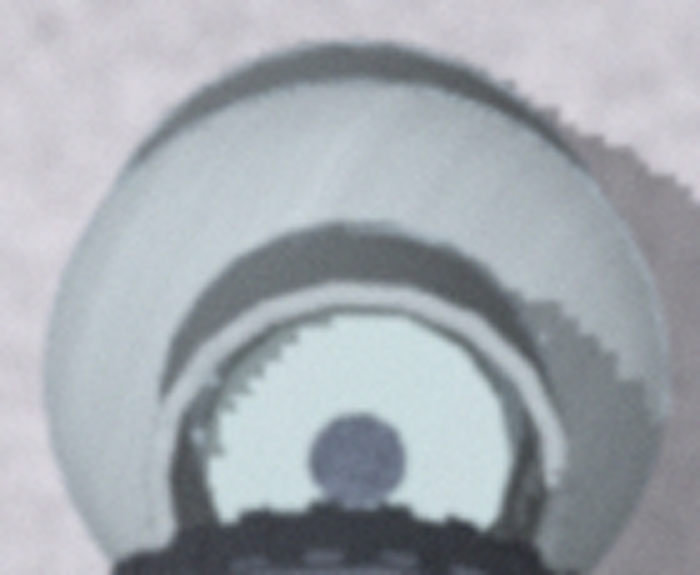

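```bash
python3 - <<'E'
from h import *
w=load("w5.pkl");s=load("s5.pkl")
print("rim far",plane(w,321.9,221.2,85,True),"near-> centre y minus 25")
print("body top far",plane(w,322,181,56,True),"base far",plane(w,322,173.3,0,True))
crop(w,235,255,170,110,4.5,"pics/w5d.png")
print("rim L/R",plane(w,250+162/5-.5,165+430/5,85,True),plane(w,250+566/5-.5,165+460/5,85,True))
for c in(254,255):print(proj(w,(488,c+30,167.6),True),proj(w,(488,c+30,155.6),True),proj(w,(458,c,167.6),True),proj(w,(518,c,167.6),True))
# scene: plug foot ellipse
print(proj(s,(487.7,254,139.6)))
E
```

```text
rim far [488.31111014 281.51640334  85.        ] near-> centre y minus 25
body top far [488.41624333 299.99294066  56.        ] base far [489.02840578 297.73077986   0.        ]
rim L/R [465.47316439 263.53376098  85.        ] [512.36191965 260.35573041  85.        ]
(np.float64(323.43319932352335), np.float64(274.43078892321046)) (np.float64(323.006074352304), np.float64(262.11346418897347)) (np.float64(244.4848961272463), np.float64(344.23206809463596)) (np.float64(399.12084698204137), np.float64(345.4024351159763))
(np.float64(323.4807965958638), np.float64(271.7800465282793)) (np.float64(323.0479176916908), np.float64(259.64084442092843)) (np.float64(244.27468374373967), np.float64(342.09553306698064)) (np.float64(399.4125549156669), np.float64(343.2781358201841))
(np.float64(360.1710559817634), np.float64(175.83005086511622))
```

View pics/w5d.png

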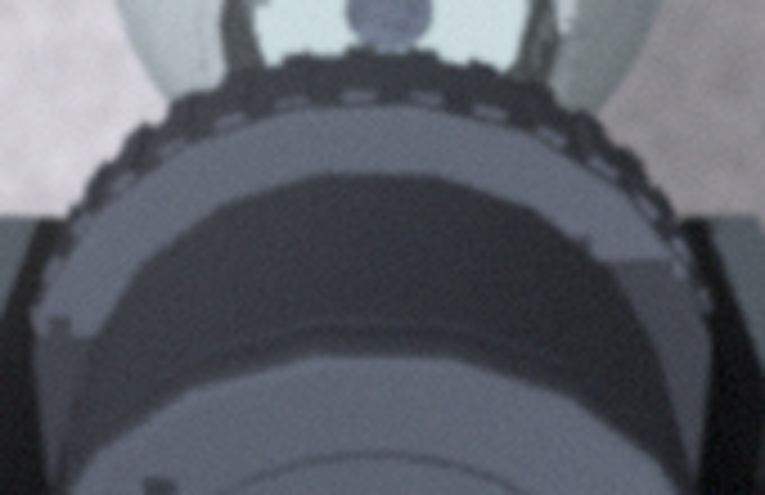

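The relative views put the jar about 1 mm in +x and 3 mm in +y from the lid's axis. I'll shift by that, lower to just above the rim, and look again.

Emit:
drive_tool:
  moves:
    - [[0.5, 1, -4], 0]
    - [[1, 2, -10], 0]
    - [[1, 3, -20], 0]
    - [[1, 3, -30], 0]
    - [[1, 3, -38], 0]
    - [[1, 3, -43], 0]
    - [[1, 3, -46], 0]
    - [[1, 3, -46], 0]

```text
time: 7.93
tool_pos: [488.8, 257.6, 121.1]
tcp_rot: [-179.9, 0.0, 90.7]
ft_force: [0.1, 0.6, -0.9]
finger_gap: 57.6
```

```bash
python3 - <<'E'
from h import *
from bench import r
a=r.sense();print(a["time"],a["tool_pos"],a["tcp_rot"],a["ft_force"],a["finger_gap"])
T=a["tool_pos"]
for n in("wrist","scene"):
    s=r.snapshot(n);pickle.dump(s,open(n[0]+"6.pkl","wb"));
    if n=="wrist": crop(s,230,165,180,150,4.4,"pics/w6.png")
    if n=="scene": crop(s,314,149,90,90,6.6,"pics/s6.png")
print(proj(s,(T[0],T[1],T[2]-26.8)),proj(s,(489,255,85)),proj(s,(489,257,85)))
E
```

```text
7.9333 [488.7719291  257.55743208 121.08547934] [-1.79902343e+02  3.81520028e-02  9.06616341e+01] [ 0.14048783  0.63397814 -0.91993039] 57.58545042371702
(np.float64(360.67897993204343), np.float64(194.49519845740014)) (np.float64(359.8976320763379), np.float64(198.78668973751348)) (np.float64(360.43715617137315), np.float64(198.4434232278033))
```

View pics/w6.png

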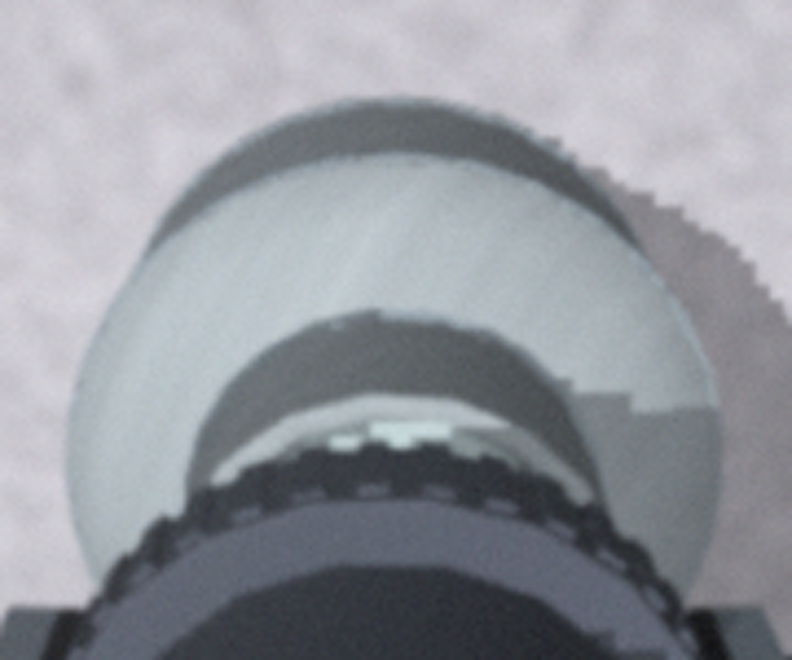

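View pics/s6.png

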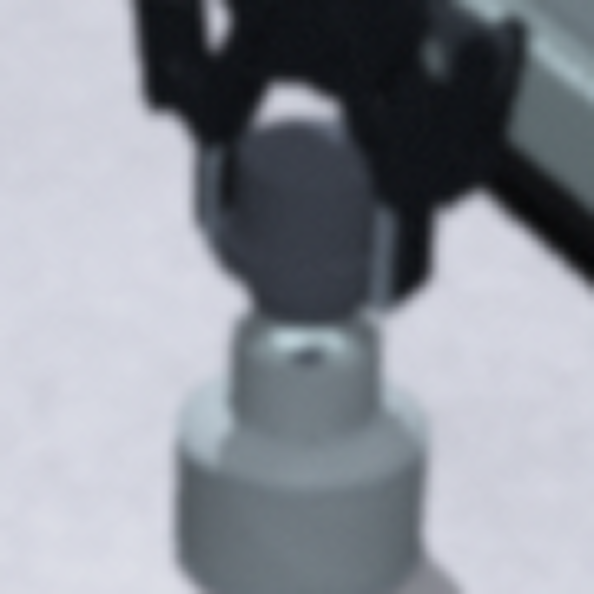

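```bash
python3 - <<'E'
from h import *
w=load("w6.pkl");f=lambda x,y:(230+x/4.4-.5,165+y/4.4-.5)
z=121.1-26.8
print("rim far",plane(w,*f(395,397),85,True)-[0,25,0])
print("body L/R",plane(w,*f(68,450),56,True),plane(w,*f(722,450),56,True),"far",plane(w,*f(395,152),56,True)-[0,42,0])
print("base far",plane(w,*f(395,97),0,True)-[0,42,0])
print("collar bot far",plane(w,*f(388,450),z+16,True)-[0,30,0],"top far",plane(w,*f(388,498),z+28,True)-[0,29.5,0])
print("collar LR top",plane(w,*f(78,630),z+28,True),plane(w,*f(690,620),z+28,True))
E
```

```text
rim far [487.81743968 256.42423545  85.        ]
body L/R [447.7129747 263.4586138  56.       ] [528.66273442 264.39804221  56.        ] far [487.67738956 259.00721669  56.        ]
base far [487.92930355 256.29159246   0.        ]
collar bot far [487.06312867 255.66052389 110.3       ] top far [487.05924696 256.8222453  122.3       ]
collar LR top [461.3716296  273.83356002 122.3       ] [512.26146475 275.39972766 122.3       ]
```

Lid and jar agree to about 1 mm. I'll add +1 mm in x and lower into the neck, watching the force.

Emit:
drive_tool:
  moves:
    - [[0.5, 0, -1], 0]
    - [[1, 0, -3], 0]
    - [[1, 0, -5], 0]
    - [[1, 0, -7], 0]
    - [[1, 0, -8.5], 0]
    - [[1, 0, -10], 0]
    - [[1, 0, -11], 0]
    - [[1, 0, -12], 0]

```text
time: 8.7
tool_pos: [490.3, 257.8, 110.1]
tcp_rot: [-180.0, 0.0, 90.7]
ft_force: [-0.7, -0.6, -1.3]
finger_gap: 57.5
```

Emit:
drive_tool:
  moves:
    - [[0, 0, -0.5], 0]
    - [[0, 0, -1], 0]
    - [[0, 0, -1.5], 0]
    - [[0, 0, -2], 0]
    - [[0, 0, -2.5], 0]
    - [[0, 0, -3], 0]
    - [[0, 0, -3.5], 0]
    - [[0, 0, -4], 0]

```text
time: 9.37
tool_pos: [490.4, 257.8, 106.3]
tcp_rot: [180.0, -0.0, 90.7]
ft_force: [0.1, 0.8, -1.2]
finger_gap: 57.5
```

The foot is about 5 mm inside the neck with no side force. I'll carry on down.

Emit:
drive_tool:
  moves:
    - [[0, 0, -0.6], 0]
    - [[0, 0, -1.2], 0]
    - [[0, 0, -1.8], 0]
    - [[0, 0, -2.4], 0]
    - [[0, 0, -3], 0]
    - [[0, 0, -3.6], 0]
    - [[0, 0, -4.3], 0]
    - [[0, 0, -5], 0]

```text
time: 10.03
tool_pos: [490.5, 257.9, 101.9]
tcp_rot: [180.0, -0.0, 90.7]
ft_force: [-2.8, -0.9, 7.4]
finger_gap: 57.4
```

Emit:
drive_tool:
  moves:
    - [[0, 0, -0.6], 0]
    - [[0, 0, -1.2], 0]
    - [[0, 0, -1.8], 0]
    - [[0, 0, -2.4], 0]
    - [[0, 0, -3], 0]
    - [[0, 0, -3.5], 0]
    - [[0, 0, -4], 0]
    - [[0, 0, -4], 0]

```text
time: 10.7
tool_pos: [490.5, 257.9, 98.0]
tcp_rot: [180.0, -0.0, 90.7]
ft_force: [-3.0, -1.4, 5.1]
finger_gap: 57.1
```

The cartridge is giving at about 7 N. I'll press on to the hard stop.

Emit:
drive_tool:
  moves:
    - [[0, 0, -0.4], 0]
    - [[0, 0, -0.8], 0]
    - [[0, 0, -1.2], 0]
    - [[0, 0, -1.6], 0]
    - [[0, 0, -2], 0]
    - [[0, 0, -2.4], 0]
    - [[0, 0, -2.4], 0]
    - [[0, 0, -2.4], 0]

```text
time: 11.37
tool_pos: [490.6, 257.9, 96.0]
tcp_rot: [180.0, -0.0, 90.7]
ft_force: [-4.4, -1.9, 8.6]
finger_gap: 57.3
```

Emit:
drive_tool:
  moves:
    - [[0, 0, -0.4], 0]
    - [[0, 0, -0.8], 0]
    - [[0, 0, -1.2], 0]
    - [[0, 0, -1.6], 0]
    - [[0, 0, -2], 0]
    - [[0, 0, -2], 0]
    - [[0, 0, -2], 0]
    - [[0, 0, -2], 0]

```text
time: 12.03
tool_pos: [490.7, 258.0, 95.9]
tcp_rot: [180.0, -0.0, 90.7]
ft_force: [-11.8, -6.4, 23.8]
finger_gap: 57.2
```

```bash
python3 - <<'E'
from h import *
from bench import r
a=r.sense();print(a["time"],a["tool_pos"],a["tcp_rot"],a["ft_force"],a["wrist_torque"],a["finger_gap"])
s=r.snapshot("scene");pickle.dump(s,open("s7.pkl","wb"));crop(s,314,149,90,90,6.6,"pics/s7.png")
E
```

```text
12.0333 [490.74603524 258.04770144  95.90521759] [ 1.79961540e+02 -1.33520390e-02  9.06702043e+01] [-11.84413648  -6.40391113  23.78759013] [-0.89990089  2.1832686   0.00826258] 57.15510339517926
```

View pics/s7.png

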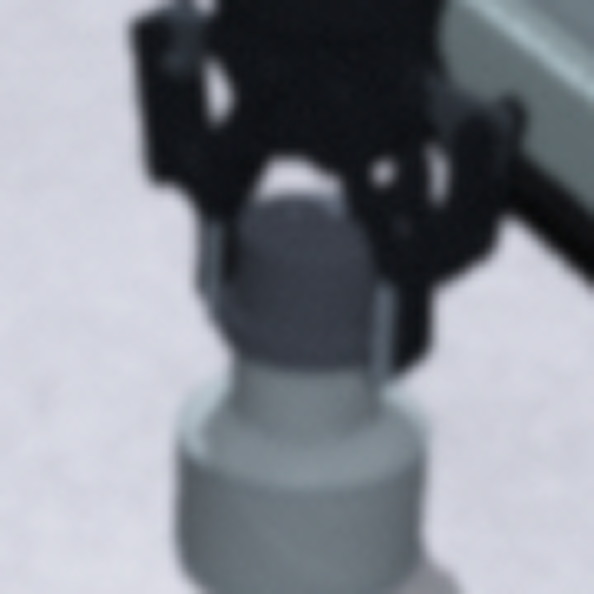

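Hard stop: z stayed at 96 (95.8 expected for home) while the force rose to 24 N. The scene crop shows the collar sitting on the neck. I'll ease the push and open the fingers.

Emit:
drive_tool:
  moves:
    - [[0, 0, 0.7], 0]
    - [[0, 0, 1.4], 0]
    - [[0, 0, 2], 0]
    - [[0, 0, 2], 0]
    - [[0, 0, 2], 0]
    - [[0, 0, 2], 0]
    - [[0, 0, 2], 0]
    - [[0, 0, 2], 0]

```text
time: 12.75
tool_pos: [490.6, 257.9, 95.9]
tcp_rot: [180.0, -0.0, 90.7]
ft_force: [-5.5, -2.9, 9.4]
finger_gap: 57.6
```

Emit:
drive_tool:
  moves:
    - [[0, 0, 0], 0]
    - [[0, 0, 0], 0]
    - [[0, 0, 0], 0]
    - [[0, 0, 0], 0]
    - [[0, 0, 0], 0]
    - [[0, 0, 0], 0]
    - [[0, 0, 0], 0]
    - [[0, 0, 0], 0]
  fingers: 80

```text
time: 13.42
tool_pos: [490.4, 257.8, 94.8]
tcp_rot: [-180.0, 0.0, 90.7]
ft_force: [0.5, 0.3, -0.0]
finger_gap: 80.1
```

```bash
python3 - <<'E'
from h import *
from bench import r
a=r.sense();print(a["time"],a["tool_pos"],a["tcp_rot"],a["ft_force"],a["wrist_torque"],a["finger_gap"])
s=r.snapshot("scene");pickle.dump(s,open("s8.pkl","wb"));crop(s,314,149,90,90,6.6,"pics/s8.png")
s=r.snapshot("wrist");pickle.dump(s,open("w8.pkl","wb"));cv2.imwrite("pics/w8.png",s["pixels"][:,:,::-1])
E
```

```text
13.4167 [490.39140698 257.81573524  94.8379221 ] [-1.79996539e+02  1.95057779e-03  9.06626232e+01] [ 0.53991788  0.25595801 -0.03204588] [0.00473683 0.00339962 0.01169526] 80.12552800197015
```

View pics/s8.png

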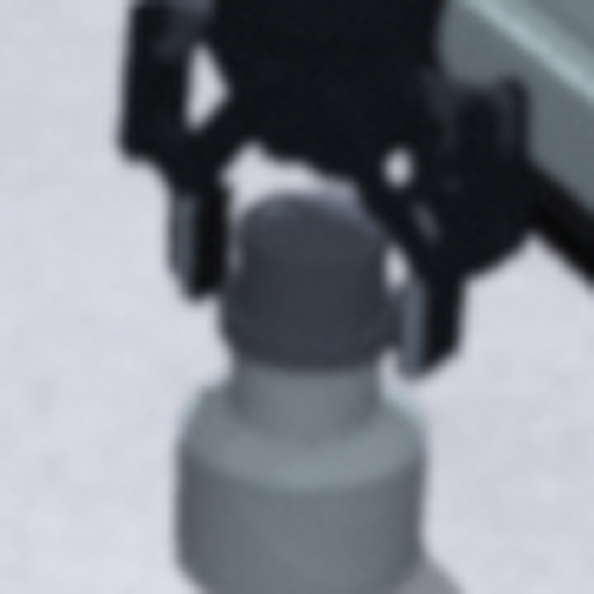

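View pics/w8.png

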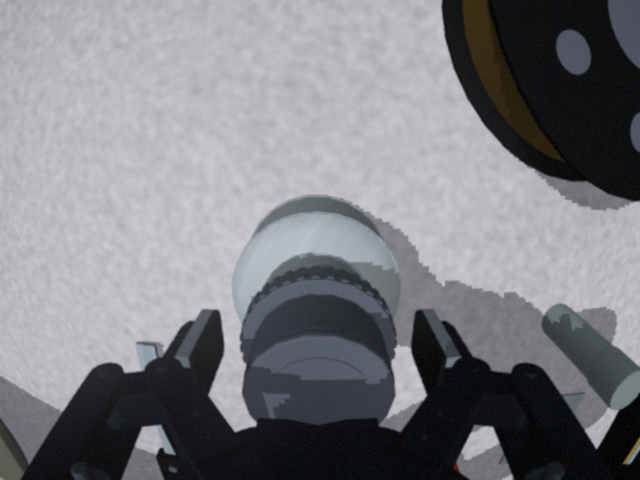

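Released; the lid and cap are seated, and the fingers clear both sides. I'll go up to cap height with the tips above the collar top (97 mm) and grip the cap.

Emit:
drive_tool:
  moves:
    - [[0, 0, 5], 0]
    - [[0, 0, 12], 0]
    - [[0, 0, 19], 0]
    - [[0, 0, 24], 0]
    - [[0, 0, 26], 0]
    - [[0, 0, 26], 0]
    - [[0, 0, 26], 0]
    - [[0, 0, 26], 0]
  squeeze: 40

```text
time: 14.18
tool_pos: [490.2, 257.7, 120.6]
tcp_rot: [-180.0, 0.0, 90.7]
ft_force: [0.9, -0.5, -0.4]
finger_gap: 80.1
```

Emit:
drive_tool:
  moves:
    - [[0, 0, 0], 0]
    - [[0, 0, 0], 0]
    - [[0, 0, 0], 0]
    - [[0, 0, 0], 0]
    - [[0, 0, 0], 0]
    - [[0, 0, 0], 0]
    - [[0, 0, 0], 0]
    - [[0, 0, 0], 0]
  fingers: 38

```text
time: 14.85
tool_pos: [490.4, 257.8, 120.9]
tcp_rot: [180.0, 0.0, 90.7]
ft_force: [-0.4, 0.1, -0.1]
finger_gap: 48.2
```

```bash
python3 - <<'E'
from h import *
from bench import r
a=r.sense();print(a["time"],a["tool_pos"],a["tcp_rot"],a["ft_force"],a["wrist_torque"],a["finger_gap"])
s=r.snapshot("scene");pickle.dump(s,open("s9.pkl","wb"));crop(s,314,149,90,90,6.6,"pics/s9.png")
s=r.snapshot("wrist");pickle.dump(s,open("w9.pkl","wb"));cv2.imwrite("pics/w9.png",s["pixels"][:,:,::-1])
E
```

```text
14.85 [490.4050207  257.82234251 120.87125299] [1.79999180e+02 3.25936141e-05 9.06596009e+01] [-0.40564168  0.11288274 -0.12389704] [-0.01426414 -0.01410625 -0.00199718] 48.170443295637156
```

View pics/s9.png

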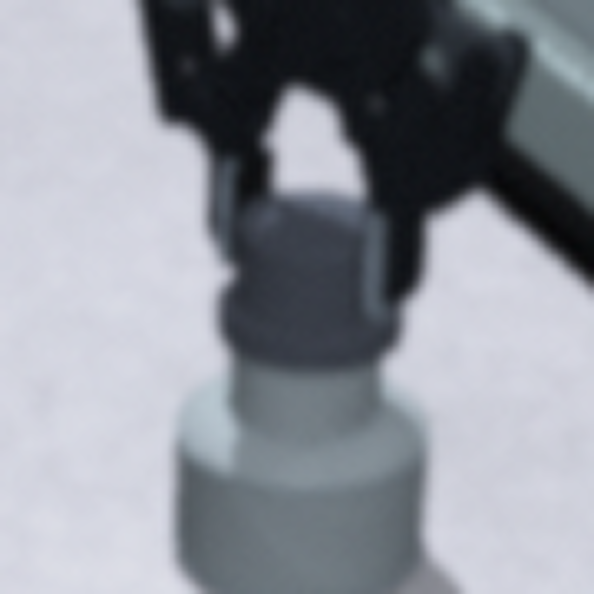

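View pics/w9.png

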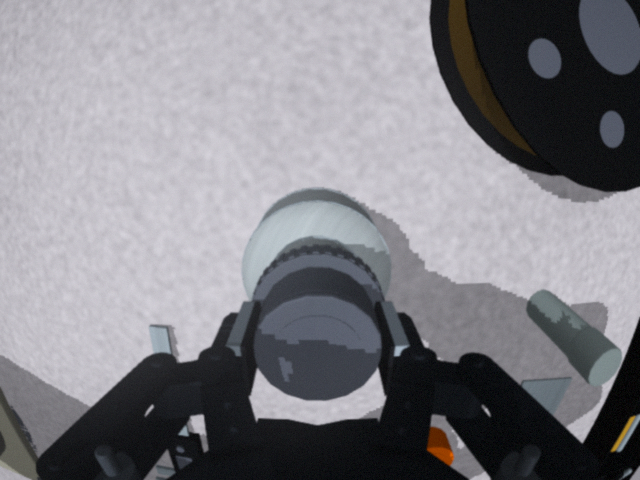

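The pads are on the cap only, clear of the collar. I'll lift straight up 80 mm, slowly at first.

Emit:
drive_tool:
  moves:
    - [[0, 0, 0.5], 0]
    - [[0, 0, 1.5], 0]
    - [[0, 0, 3], 0]
    - [[0, 0, 5], 0]
    - [[0, 0, 8], 0]
    - [[0, 0, 12], 0]
    - [[0, 0, 16], 0]
    - [[0, 0, 20], 0]

```text
time: 15.62
tool_pos: [490.5, 257.9, 141.5]
tcp_rot: [180.0, -0.0, 90.7]
ft_force: [0.6, 0.1, -0.4]
finger_gap: 48.8
```

Emit:
drive_tool:
  moves:
    - [[0, 0, 6], 0]
    - [[0, 0, 14], 0]
    - [[0, 0, 24], 0]
    - [[0, 0, 34], 0]
    - [[0, 0, 44], 0]
    - [[0, 0, 52], 0]
    - [[0, 0, 58], 0]
    - [[0, 0, 60], 0]

```text
time: 16.28
tool_pos: [491.1, 258.1, 202.6]
tcp_rot: [179.9, -0.0, 90.7]
ft_force: [0.8, -0.3, -0.4]
finger_gap: 48.8
```

Emit:
drive_tool:
  moves:
    - [[0, 0, 0], 0]
    - [[0, 0, 0], 0]
    - [[0, 0, 0], 0]
    - [[0, 0, 0], 0]
    - [[0, 0, 0], 0]
    - [[0, 0, 0], 0]
    - [[0, 0, 0], 0]
    - [[0, 0, 0], 0]

```text
time: 16.95
tool_pos: [490.4, 257.8, 200.8]
tcp_rot: [-180.0, 0.0, 90.7]
ft_force: [-0.8, 0.5, -0.9]
finger_gap: 48.8
```

```bash
python3 - <<'E'
from h import *
from bench import r
a=r.sense();print(a["time"],a["tool_pos"],a["qd"],a["ft_force"],a["wrist_torque"],a["finger_gap"])
s=r.snapshot("scene");pickle.dump(s,open("sA.pkl","wb"));cv2.imwrite("pics/sA.png",s["pixels"][:,:,::-1]);crop(s,299,119,120,120,5,"pics/sAc.png")
s=r.snapshot("wrist");pickle.dump(s,open("wA.pkl","wb"));cv2.imwrite("pics/wA.png",s["pixels"][:,:,::-1])
E
```

```text
16.95 [490.36939604 257.80414509 200.79115326] [-0.07657045 -0.04677822 -0.05518209  0.03468053 -0.04894327 -0.05017127] [-0.77691313  0.46988963 -0.92268011] [-0.03237096  0.01848596  0.00860423] 48.82987756365146
```

View pics/sAc.png

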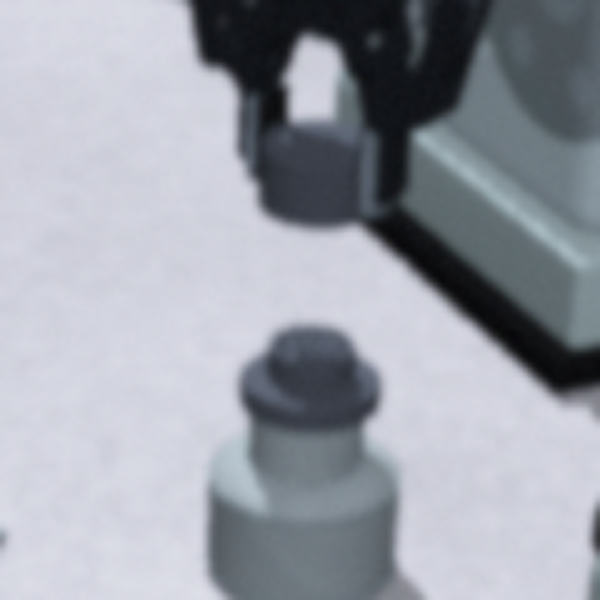

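View pics/wA.png

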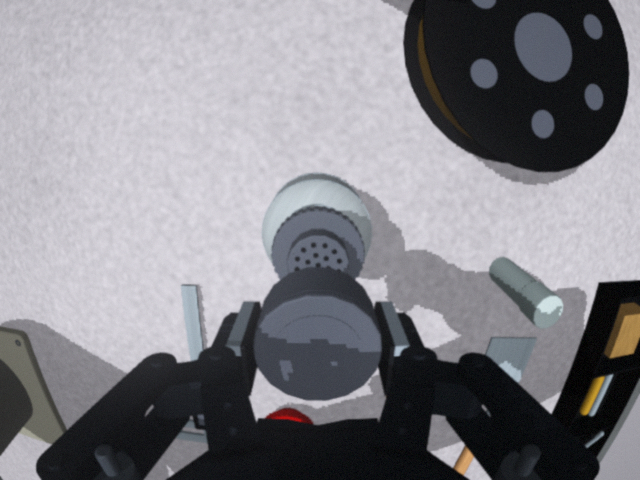

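View pics/sA.png

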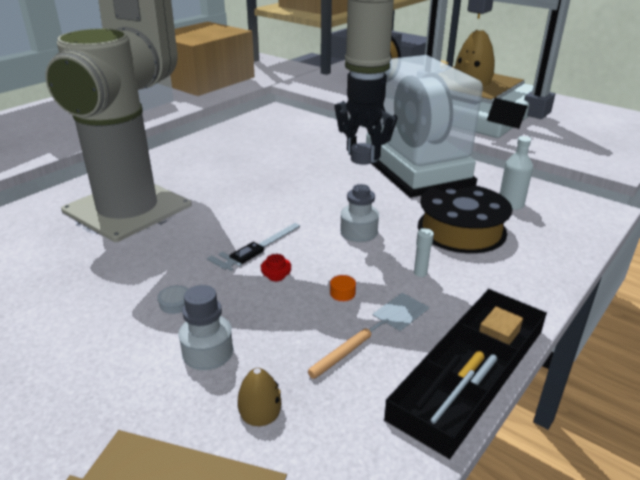

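The vented lid is seated level at scene (361,200). The cap is held level directly above it, the arm is still, and the bystanders are unmoved. I'm handing in.

```bash
python3 -c "
from bench import r
print(r.hand_in())
a=r.sense();print(a['time'],a['tool_pos'],a['finger_gap'])"
```

```text
the job is handed in; nothing more can be done
None
the job is handed in; nothing more can be done
```

I handed the job in at about 17 s of the 48 s allowed; no verdict was reported.

**What I did:** I picked up the grey double lid by its collar and lowered it into the neck. I pressed through the cartridge, which gave at about 8 N, to a hard stop. There the height held at 96 mm while the push rose to 24 N; I had expected home at 95.8 mm. I then let go, gripped the cap alone and lifted it 80 mm straight up.

**Last checks:**
- The vented lid sits level with its collar on the rim.
- The cap is held level above it, with a finger gap of 48.8 mm, and the arm is still.
- In the last scene picture, by eye, the jar and the other things on the bench are where they were.

**Disagreements:**
- The finger gap read about 1 to 2.5 mm less than the nominal diameters: 57.5 for the 60 mm collar and 48.8 for the 50 mm cap.
- The cameras differed by up to 3.5 mm on absolute position. I aligned the lid by comparing lid and jar within the same view.
- During the final press there was up to about 12 N of side force, which disappeared when I let go.

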